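# Feel out the release notch of a board-test fixture

### The arm

A 6-joint arm with a two-finger parallel gripper is mounted at the origin on the work surface. World frame = base frame: x ahead of the robot, y to its left, z up, the work surface at z = 0. Lengths are in mm, angles in degrees, forces in N, time in s.
With the tool pointing down it reaches from about 350 to 850 mm from the base axis. Payload 8.1 kg.
Tool frame: the origin (TCP) lies between the finger pads; the fingertips stand 17 mm ahead of it and the grasp point (between the pads) lies 2 mm behind it; z points along the fingers, y is the line along which they close (so a half turn about z gives the same grasp; the last joint's range is limited). The gripper opens to 85 mm and grips with 20 to 120 N. Pads are 22 mm wide; open, the fingers measure 114 mm over their backs; the gripper's body (76 mm by 85 mm) begins 54 mm behind the grasp point. The pads swing forward as they close: fully open they stand 13 mm farther back than shut.
Start: joints at [69.248, 7.471, 85.268, -0, 87.261, -4.893], TCP at [163.945, 577.172, 248.292] pointing down, gripper open.
Joint ranges: [-169.43, 169.43], [-51.17, 129.36], [1.28, 143.12], [-76.62, 256.62], [0, 156.53], [-152.29, 152.29]. Speed limits (degrees/s): [136.94, 136.94, 159.86, 180, 180, 180].

### API

Orientations are given as [roll, pitch, yaw] about the fixed x, y, z axes, in that order (R = Rz(yaw) Ry(pitch) Rx(roll)).
In Python, from bench import sense, snapshot, hand_in, trace, place_of gives the robot as it stands.
- The arm moves only by the shell command python3 -m handwheel 'ROWS' [FORCE]. ROWS is JSON, a list of rows, each a list of 7 numbers: the opening, from -1 (shut) to 1 (fully open), then the shift along the tool's x, y, z in cm, then the turn, a rotation vector about the tool's x, y, z in rad. A call has 1 to 12 rows; each row shifts and turns the commanded pose from where the row before left it, along the tool's axes as they then stand; what a row does not reach is not made up. A row lasts 1/12 s, in which the tool goes at most 41.7 mm and 7.16 degrees, less where a joint would pass 70% of its speed; a pose out of reach is approached as far as the arm can. A call with a gripper value outside its range is refused whole. The fingers move at their own pace and stop on an object; FORCE is the grip in N (left out, the last holds). Time passes only in rows, so rows that do not move let the fingers close. It gives the time, the measured TCP pose, the force, the opening and the grip force at its end, in the units of the state.
- sense(): the state, without advancing time (a new reading comes with each control period).
- snapshot(name): name is "scene" or "side" or "wrist"; returns a dict with "image" (400x640x3 uint8, red, green, blue), "intrinsics" (3x3 intrinsics, pixels), "k1" (the pictures are not rectified: a ray, as slopes to the right and down, at radius r is drawn at 1 + k1 r^2 times it, then the intrinsics apply), "R" (3x3) and "t" (3): a world point X has camera coordinates R X + t. Camera axes: x right, y down, z forward; pixel columns grow to the right and rows downward; lengths in mm; the calibration is good to about 2 mm. A picture is of the moment at which its call begins. There is no depth.
- hand_in(): hands the job in; it is judged then, once.
Trained networks look in a picture, given as the dict that the camera call returned (one of the last four; its "shot" number tells which), for a name from the list of things; names that differ only in an ending like _2 or _b are one class to them, and where a whole thing is asked for, a point or a joint stands for the part that bears it (a point fixed in the world has none). Each returns a list of dicts, best first, with "conf" (0 to 1); they miss things now and then, are a little off and sometimes report something else, mostly with a low value. They report only what shows in the picture. A call takes as long as a camera call.
- trace(picture, query): "pixels" (400x640 bool, what is visible of it).
- place_of(picture, query): "location" ([x, y, z] in mm, in world coordinates, good to about 4 mm: a listed point, or the origin of a listed thing).
The state is a dict: "time": time; "joint_pos": joint angles; "qd": joint speeds; "joint_efforts": joint torques, N m; "tool_pos": TCP position; "tcp_rot": TCP orientation; "ft_force": force on the tool from outside, world axes, zero at the start; "wrist_torque": the same for the moment, N m; "finger_gap": finger opening in mm; "grip_force": force on a finger pad.
Only numpy, scipy, OpenCV 4.12 (cv2) and the standard library are available. Lean on these libraries where they do the work, as an engineer would, in place of code of your own. Each camera call takes 0.05 s, during which the arm holds its last target. There are 200 camera calls.

### The job

Run a fingertip along the top of the aluminium release bar at the front of the board-test fixture to find the notch in it, then press the black key inside the notch fully down, so that the clear cover pops up, and take the hand away. Touch only the bar and its key: do not push or pry the cover or the base, and leave the spool, the jar and the screwdriver where they are.

Things in the scene. Friction and masses are not known exactly. Their poses are not given: they have to be found in the camera images.
- fixture: board-test fixture, fixed: blue base 200 x 300 x 40 mm (x, y, z), a green circuit board on it under a clear cover in a yellow frame. Origin: centre of the underside, on the bench; +x points from the release bar towards the cover's hinge, y along the bar, z up. The cover spans x -68 to +90 mm, its closed top is 58 mm above the bench, its hinge at x = +90 mm.
- bar_mid (a point): point on top of the aluminium release bar, mid-width, on the fixture's centre line (fixture frame -118, 0, 60 mm; same axes). The bar is rigid, 26 mm wide, flat and level on top, 37 mm clear of the cover, and reaches 110 mm or more to both sides. One notch, 45 mm long in y, cut right across it: its centre is up to 65 mm to either side of this point, different each time.
- key (a joint): the black key, floor of the notch: 0 = up (its top 12 mm below the bar's top), 0.010 m = fully down (22 mm below the bar's top); it moves straight down, takes about 6 to 8 N and stays where it is left.
- cover (a joint): opening angle of the clear cover, linked to the key: 0 = closed, 0.35 rad = popped up when the key is fully down (its front edge then about 55 mm higher). It stays up when the key is released.
- spool_mid (a point): blue spool standing loose on the bench, 56 mm across and 40 mm high; point at its centre.
- flux_mid (a point): small amber jar with white cap standing loose on the bench, 40 mm across and 55 mm high; point at its centre.
- driver_grip (a point): screwdriver lying loose on the bench, 150 mm long; point in its handle, x axis along the tool towards the tip.

How it is judged:
By the outcome, as a careful person would: the job done as asked, in the order asked, and still so for the second after the job is handed in, with the robot touching nothing.
It also fails if it takes over 58 s, if anything falls off the work surface, if the arm or the gripper's body presses on something with over 40 N, if the wrist force passes 120 N, or if a joint passes its speed limit or range.

## Working session

There is one attempt and no reset: what is moved stays moved. The work goes in short steps, Python scripts to look and compute and a shell command to move; the robot and the scene stay as the last step left them, time stands still between calls to the robot, and variables do not carry over. Pictures are saved under pics/ and viewed, at most 10 in all, crops included, and the job is handed in when it is done.

```bash
mkdir -p pics; python3 - <<'E'
from bench import *
import cv2
for n in("scene","side"):
    p=snapshot(n); cv2.imwrite(f"pics/{n}1.png",p["image"][:,:,::-1])
    for q in("fixture","bar_mid","spool_mid","flux_mid","driver_grip"):
        print(n,q,[(round(d["conf"],2),[round(float(v),1) for v in d["location"]]) for d in place_of(p,q)[:2]])
s=sense();print(s["time"],s["tool_pos"],s["tcp_rot"],s["finger_gap"],s["ft_force"])
E
```

```text
scene fixture [(0.69, [603.4, -18.8, -3.4])]
scene bar_mid []
scene spool_mid [(0.64, [490.4, 170.1, 21.0])]
scene flux_mid [(0.57, [378.9, 46.8, 31.2])]
scene driver_grip [(0.85, [634.5, -216.5, 14.5])]
side fixture [(0.95, [603.8, -15.4, -2.0])]
side bar_mid [(0.68, [493.0, -51.1, 59.5])]
side spool_mid [(0.69, [493.5, 173.2, 19.8])]
side flux_mid [(0.62, [385.8, 49.2, 31.5])]
side driver_grip [(0.88, [631.3, -220.8, 12.2])]
0.6 [163.95994407 577.17265397 248.31648075] [ 1.79998718e+02 -6.13716620e-05  1.64138126e+02] 85.73045681695086 [0.91616786 0.36834495 0.82203897]
```

View pics/scene1.png

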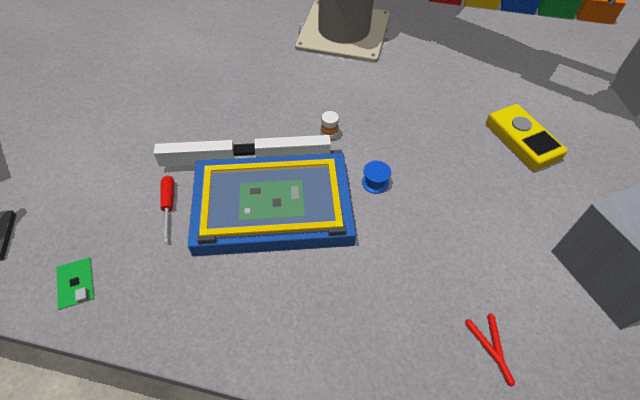

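View pics/side1.png

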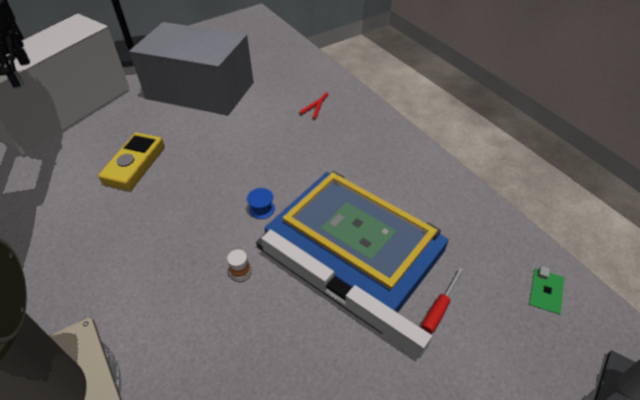

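The scene camera shows the bar at cols 155–330, rows 137–165, with the notch near (244,149). The side camera shows the notch near (340,288). The jar stands near the bar's +y end. Next I'll enlarge the bar in both views.

```bash
cat > h.py <<'E'
import numpy as np, cv2
def ray(p,u,v,z):
    K=np.array(p["intrinsics"],float);k=p["k1"]
    d=np.array([(u-K[0,2])/K[0,0],(v-K[1,2])/K[1,1]]);s=d.copy()
    for _ in range(20): s=d/(1+k*(s@s))
    R=np.array(p["R"]);t=np.array(p["t"]);c=-R.T@t;w=R.T@np.array([*s,1])
    return c+w*(z-c[2])/w[2]
E
python3 - <<'E'
from bench import *
import cv2,numpy as np,pickle
a=snapshot("scene");b=snapshot("side")
pickle.dump((a,b),open("ab.pkl","wb"))
A=cv2.resize(a["image"][125:175,145:345],None,fx=4,fy=4,interpolation=2)
B=cv2.resize(b["image"][220:360,250:440],None,fx=2.8,fy=2.8,interpolation=2)
B=cv2.copyMakeBorder(B,0,0,0,800-B.shape[1],0)
cv2.imwrite("pics/crop.png",np.vstack([A,B])[:600,:,::-1])
for p in(a,b):
    for q in("key","bar_mid"):
        for d in trace(p,q)[:1]:
            v,u=np.nonzero(d["pixels"]);print(q,d["conf"],u.min(),u.max(),v.min(),v.max(),u.mean(),v.mean())
E
```

```text
key 0.79 232 255 143 156 243.63829787234042 149.4113475177305
bar_mid 0.56 188 355 150 255 270.606319554849 204.27715951245364
key 0.61 326 350 276 298 337.94545454545454 286.77272727272725
bar_mid 0.91 255 447 171 332 359.72746392051636 239.390528682283
```

View pics/crop.png

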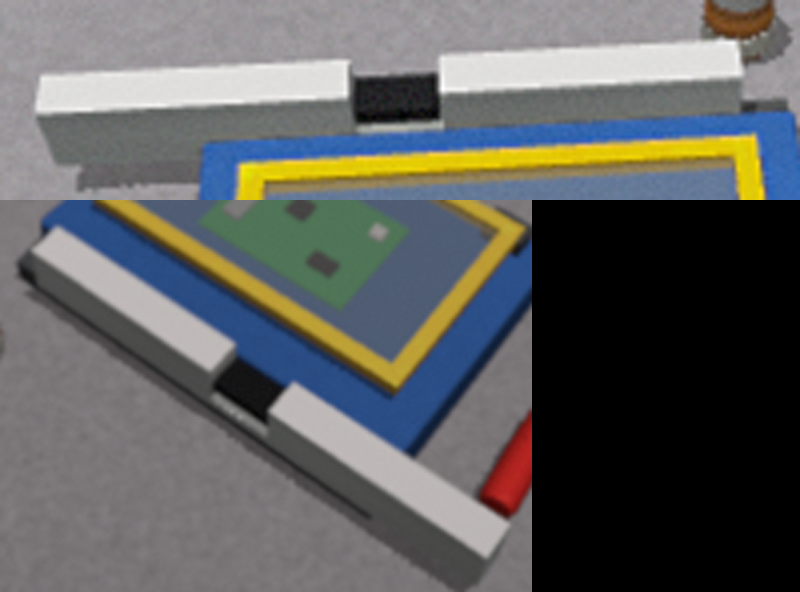

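The crop shows the bar's top corners and the notch edges clearly: scene-crop columns 350–440, side-crop from (236,345) to (293,383).

```bash
python3 - <<'E'
import pickle,numpy as np
from h import ray
a,b=pickle.load(open("ab.pkl","rb"))
for x,y in [(40,75),(38,113),(350,62),(350,96),(440,57),(440,90),(740,42),(741,74)]:
    print("scene",(x,y),ray(a,145+x/4-.4,125+y/4-.4,60).round(1))
for x,y in [(55,229),(35,268),(236,345),(213,383),(293,383),(270,417),(510,522),(487,557)]:
    print("side",(x,y),ray(b,250+x/2.8-.3,220+(y-200)/2.8-.3,60).round(1))
print("key",ray(a,243.6,149.4,48).round(1),ray(b,337.9,286.8,48).round(1))
E
```

```text
scene (40, 75) [ 549.1 -272.8   60. ]
scene (38, 113) [ 572.7 -262.6   60. ]
scene (350, 62) [ 501.5 -126.7   60. ]
scene (350, 96) [ 523.3 -118.7   60. ]
scene (440, 57) [486.8 -83.9  60. ]
scene (440, 90) [508.2 -76.7  60. ]
scene (740, 42) [438.3  61.3  60. ]
scene (741, 74) [459.7  66.8  60. ]
side (55, 229) [460.8  65.6  60. ]
side (35, 268) [434.1  44.   60. ]
side (236, 345) [511.7 -78.5  60. ]
side (213, 383) [484.6 -93.7  60. ]
side (293, 383) [ 525.5 -120.6   60. ]
side (270, 417) [ 500.3 -132.4   60. ]
side (510, 522) [ 575.3 -263.6   60. ]
side (487, 557) [ 550.6 -272.5   60. ]
key [ 509.6 -100.9   48. ] [ 504.2 -102.    48. ]
```

```bash
python3 -m handwheel '[[-1,-2.43,-2.6,0,0,0,0],[-1,-2.43,-2.6,0,0,0,0],[-1,-2.43,-2.6,0,0,0,0],[-1,-2.43,-2.6,0,0,0,0],[-1,-2.43,-2.6,0,0,0,0],[-1,-2.43,-2.6,0,0,0,0],[-1,-2.43,-2.6,0,0,0,0],[-1,-2.43,-2.6,0,0,0,0],[-1,-2.43,-2.6,0,0,0,0],[-1,-2.43,-2.6,0,0,0,0],[-1,-2.43,-2.6,0,0,0,0],[-1,-2.43,-2.6,0,0,0,0]]' 20
python3 -m handwheel '[[-1,-2.43,-2.6,0,0,0,0],[-1,-2.43,-2.6,0,0,0,0],[-1,-2.43,-2.6,0,0,0,0],[-1,-2.43,-2.6,0,0,0,0],[-1,-2.43,-2.6,0,0,0,0],[-1,-2.43,-2.6,0,0,0,0],[-1,-2.43,-2.6,0,0,0,0],[-1,-2.43,-2.6,0,0,0,0],[-1,0,0,0,0,0,0.121],[-1,0,0,0,0,0,0.121],[-1,0,0,0,0,0,0.121],[-1,0,0,0,0,0,0.121]]'
python3 -m handwheel '[[-1,0,0,0,0,0,0.121],[-1,0,0,0,0,0,0.121],[-1,0,0,0,0,0,0.121],[-1,0,0,0,0,0,0.121],[-1,0,0,2,0,0,0],[-1,0,0,2,0,0,0],[-1,0,0,2,0,0,0],[-1,0,0,2,0,0,0],[-1,0,0,2,0,0,0],[-1,0,0,2,0,0,0],[-1,0,0,1.5,0,0,0],[-1,0,0,0,0,0,0]]'
```

```text
time: 1.9
tool_pos: [359.6, 195.8, 248.6]
tcp_rot: [180.0, 0.0, 164.2]
ft_force: [0.1, 0.8, -0.8]
finger_gap: -0.1
grip_force: 0.0
time: 2.9
tool_pos: [489.4, -56.3, 248.2]
tcp_rot: [-180.0, -0.0, 136.0]
ft_force: [0.3, -0.0, -0.7]
finger_gap: 0.0
grip_force: 0.0
time: 3.9
tool_pos: [486.8, -55.3, 109.7]
tcp_rot: [-179.7, -0.2, 108.7]
ft_force: [-0.0, 0.3, -1.0]
finger_gap: 0.2
grip_force: 0.0
```

```bash
python3 - <<'E'
from bench import *
import cv2,numpy as np
a=snapshot("wrist");b=snapshot("side");s=sense();print(s["tool_pos"],s["tcp_rot"],s["ft_force"])
cv2.imwrite("pics/w2.png",cv2.resize(np.vstack([a["image"],b["image"]]),(480,600),interpolation=3)[:,:,::-1])
R=np.array(a["R"]);print(-R.T@np.array(a["t"]))
E
```

```text
[489.00219717 -55.76839287 113.23053236] [-1.79943867e+02 -3.42521858e-02  1.08679069e+02] [-0.13254849 -0.31714195  0.47293304]
[461.11582797  24.26334855 235.31624452]
```

View pics/w2.png

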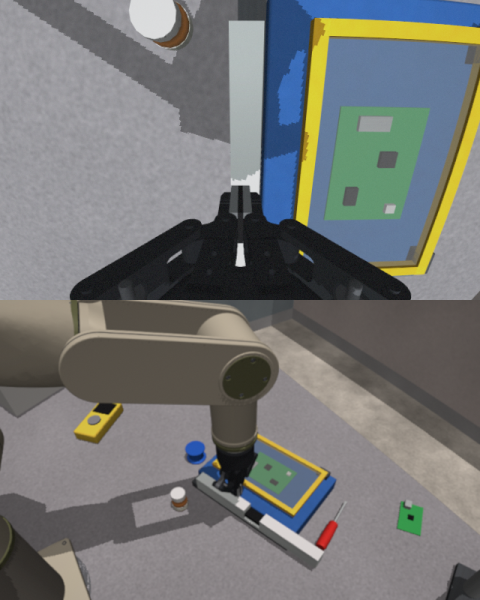

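The wrist view shows the fingertips over the bar, with the finger linkages spread towards the cover. I'll turn the hand 90° so they lie along the bar and leave the cover free to rise.

```bash
python3 -m handwheel '[[-1,0,0,0,0,0,-0.12],[-1,0,0,0,0,0,-0.12],[-1,0,0,0,0,0,-0.12],[-1,0,0,0,0,0,-0.12],[-1,0,0,0,0,0,-0.12],[-1,0,0,0,0,0,-0.12],[-1,0,0,0,0,0,-0.12],[-1,0,0,0,0,0,-0.12],[-1,0,0,0,0,0,-0.12],[-1,0,0,0,0,0,-0.12],[-1,0,0,0,0,0,-0.12],[-1,0,0,0,0,0,-0.12]]'
python3 -m handwheel '[[-1,0,0,0,0,0,-0.12],[-1,0,0,0,0,0,-0.01],[-1,0,0,1,0,0,0],[-1,0,0,1,0,0,0],[-1,0,0,0.8,0,0,0],[-1,0,0,0.2,0,0,0],[-1,0,0,0,0,0,0],[-1,0,0,0,0,0,0],[-1,0,0,0,0,0,0]]'
```

```text
time: 5.0
tool_pos: [490.7, -56.1, 115.5]
tcp_rot: [-179.9, 0.2, -168.5]
ft_force: [1.4, -0.1, -0.5]
finger_gap: 0.3
grip_force: 0.0
time: 5.75
tool_pos: [489.5, -55.9, 83.5]
tcp_rot: [-180.0, 0.0, -161.4]
ft_force: [-0.3, -1.0, -0.0]
finger_gap: -0.2
grip_force: 0.0
```

```bash
python3 -m handwheel '[[-1,0,0,0.2,0,0,0],[-1,0,0,0.2,0,0,0],[-1,0,0,0,0,0,0],[-1,0,0,0,0,0,0]]' | egrep 'pos|force'
python3 -m handwheel '[[-1,0,0,0.1,0,0,0],[-1,0,0,0,0,0,0],[-1,0,0,0,0,0,0]]'| egrep 'pos|force'
python3 -m handwheel '[[-1,0,0,0.1,0,0,0],[-1,0,0,0,0,0,0],[-1,0,0,0,0,0,0]]'| egrep 'pos|force'
```

```text
tool_pos: [489.3, -55.8, 79.2]
ft_force: [0.2, -0.1, -0.1]
grip_force: 0.0
tool_pos: [489.3, -55.8, 78.3]
ft_force: [0.3, -0.1, 0.6]
grip_force: 0.0
tool_pos: [489.3, -55.8, 77.2]
ft_force: [-0.6, 0.7, -0.7]
grip_force: 0.0
```

```bash
for i in 1; do python3 -m handwheel '[[-1,0,0,0.05,0,0,0],[-1,0,0,0,0,0,0],[-1,0,0,0,0,0,0]]' | egrep 'pos|ft'; done
python3 -m handwheel '[[-1,0,0,0.05,0,0,0],[-1,0,0,0,0,0,0],[-1,0,0,0,0,0,0]]'| egrep 'pos|ft'
```

```text
tool_pos: [489.4, -55.9, 77.0]
ft_force: [-1.7, 1.0, 3.7]
tool_pos: [489.4, -55.9, 77.0]
ft_force: [-4.4, 1.0, 9.0]
```

Contact is at tip height 60 mm with about 9 N. Now I'll slide along the bar towards −y.

```bash
python3 -m handwheel '[[-1,0,-0.2,0,0,0,0],[-1,0,-0.2,0,0,0,0],[-1,0,0,0,0,0,0]]' | egrep 'pos|ft'
python3 -m handwheel '[[-1,0,-0.2,0,0,0,0],[-1,0,-0.2,0,0,0,0],[-1,0,0,0,0,0,0]]' | egrep 'pos|ft'
python3 -m handwheel '[[-1,0,-0.2,0,0,0,0],[-1,0,-0.2,0,0,0,0],[-1,0,0,0,0,0,0]]' | egrep 'pos|ft'
python3 -m handwheel '[[-1,0,-0.2,0,0,0,0],[-1,0,-0.2,0,0,0,0],[-1,0,0,0,0,0,0]]' | egrep 'pos|ft'
```

```text
tool_pos: [491.1, -59.1, 77.0]
ft_force: [-2.7, 2.8, 7.6]
tool_pos: [492.6, -62.9, 77.1]
ft_force: [-0.5, 4.1, 6.3]
tool_pos: [493.8, -66.7, 77.0]
ft_force: [-0.5, 3.0, 7.1]
tool_pos: [495.2, -70.5, 77.1]
ft_force: [-0.3, 4.0, 6.8]
```

```bash
python3 -m handwheel '[[-1,0,-0.2,0,0,0,0],[-1,0,-0.2,0,0,0,0],[-1,0,-0.2,0,0,0,0],[-1,0,-0.2,0,0,0,0],[-1,0,0,0,0,0,0]]' | egrep 'pos|ft'
python3 -m handwheel '[[-1,0,-0.2,0,0,0,0],[-1,0,-0.2,0,0,0,0],[-1,0,0,0,0,0,0]]' | egrep 'pos|ft'
python3 -m handwheel '[[-1,0,-0.2,0,0,0,0],[-1,0,-0.2,0,0,0,0],[-1,0,0,0,0,0,0]]' | egrep 'pos|ft'
python3 -m handwheel '[[-1,0,-0.2,0,0,0,0],[-1,0,-0.2,0,0,0,0],[-1,0,0,0,0,0,0]]' | egrep 'pos|ft'
```

```text
tool_pos: [497.7, -78.1, 77.1]
ft_force: [-1.0, 3.5, 7.1]
tool_pos: [499.0, -82.1, 77.0]
ft_force: [-1.5, 3.5, 6.8]
tool_pos: [500.2, -85.9, 76.9]
ft_force: [-1.2, 1.8, 6.7]
tool_pos: [500.9, -90.3, 76.2]
ft_force: [0.9, 0.7, -0.1]
```

The force dropped to zero and the tip sank at y ≈ −88, so it is over the notch. This agrees with the vision estimate. Next I'll go to the notch centre and lower onto the key.

```bash
python3 -m handwheel '[[-1,0,-0.3,0,0,0,0],[-1,0,-0.3,0,0,0,0],[-1,0,-0.3,0,0,0,0],[-1,0,-0.2,0,0,0,0],[-1,0,0,0,0,0,0],[-1,0,0,0,0,0,0]]' | egrep 'pos|ft'
python3 -m handwheel '[[-1,0,0,0.2,0,0,0],[-1,0,0,0.2,0,0,0],[-1,0,0,0.2,0,0,0],[-1,0,0,0,0,0,0]]' | egrep 'pos|ft'
```

```text
tool_pos: [504.4, -100.6, 76.3]
ft_force: [-0.1, 0.2, 0.6]
tool_pos: [503.9, -100.2, 69.6]
ft_force: [0.6, 0.6, 0.3]
```

Free inside the notch. The key top should be at TCP z = 65, and fully down at 55.

```bash
python3 -m handwheel '[[-1,0,0,0.2,0,0,0],[-1,0,0,0.2,0,0,0],[-1,0,0,0.1,0,0,0],[-1,0,0,0.1,0,0,0],[-1,0,0,0,0,0,0]]' | egrep 'pos|ft'
python3 -m handwheel '[[-1,0,0,0.1,0,0,0],[-1,0,0,0.1,0,0,0],[-1,0,0,0.1,0,0,0],[-1,0,0,0,0,0,0]]' | egrep 'pos|ft'
python3 -m handwheel '[[-1,0,0,0.1,0,0,0],[-1,0,0,0.1,0,0,0],[-1,0,0,0.1,0,0,0],[-1,0,0,0,0,0,0]]' | egrep 'pos|ft'
```

```text
tool_pos: [504.3, -100.3, 64.3]
ft_force: [-2.6, 1.5, 1.9]
tool_pos: [504.3, -100.3, 61.5]
ft_force: [-2.1, 0.1, 4.6]
tool_pos: [504.3, -100.4, 58.5]
ft_force: [-2.3, 1.2, 4.7]
```

```bash
python3 -m handwheel '[[-1,0,0,0.1,0,0,0],[-1,0,0,0.1,0,0,0],[-1,0,0,0.1,0,0,0],[-1,0,0,0,0,0,0]]' | egrep 'pos|ft'
python3 -m handwheel '[[-1,0,0,0.1,0,0,0],[-1,0,0,0,0,0,0],[-1,0,0,0,0,0,0]]' | egrep 'pos|ft'
python3 -m handwheel '[[-1,0,0,0.1,0,0,0],[-1,0,0,0,0,0,0],[-1,0,0,0,0,0,0]]' | egrep 'pos|ft'
```

```text
tool_pos: [504.3, -100.3, 55.4]
ft_force: [-2.0, 1.5, 4.0]
tool_pos: [504.4, -100.3, 55.0]
ft_force: [-5.4, 1.4, 9.7]
tool_pos: [504.4, -100.4, 54.9]
ft_force: [-10.4, 2.5, 19.3]
```

The key is on its stop: z is stuck at 55 mm and the force is rising. I'll check the clearance to the cover before retracting.

```bash
python3 - <<'E'
from bench import *
import cv2,numpy as np
a=snapshot("scene");b=snapshot("side")
cv2.imwrite("pics/p3.png",np.vstack([cv2.resize(p["image"][r:r+150,c:c+320],None,fx=2,fy=2) for p,r,c in((a,110,120),(b,200,200))])[:,:,::-1])
E
```

```text
(no output)
```

View pics/p3.png

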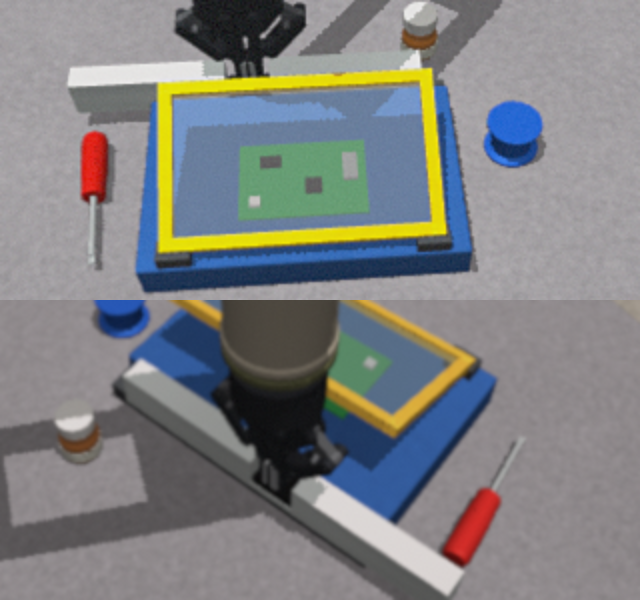

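The cover has popped up: its yellow front edge is raised (row ~80, crop) and clear of the hand. I'll retract straight up, then back towards the robot.

```bash
python3 -m handwheel '[[-1,0,0,-0.3,0,0,0],[-1,0,0,-0.7,0,0,0],[-1,0,0,-1,0,0,0],[-1,0,0,-1.5,0,0,0],[-1,0,0,-2,0,0,0],[-1,1,0,-2,0,0,0],[-1,1,0,-2,0,0,0],[-1,1,0,-2,0,0,0],[-1,1,0,-2,0,0,0],[-1,1,0,-1,0,0,0],[-1,0,0,0,0,0,0],[-1,0,0,0,0,0,0]]'
python3 - <<'E'
from bench import *
import cv2,numpy as np
a=snapshot("scene");b=snapshot("side")
cv2.imwrite("pics/p4.png",np.vstack([cv2.resize(p["image"][r:r+150,c:c+320],None,fx=2,fy=2) for p,r,c in((a,110,120),(b,200,200))])[:,:,::-1])
E
```

```text
time: 13.1
tool_pos: [457.6, -116.7, 199.3]
tcp_rot: [-179.9, 0.1, -161.4]
ft_force: [-0.3, -0.1, -0.7]
finger_gap: 0.2
grip_force: 0.0
```

View pics/p4.png

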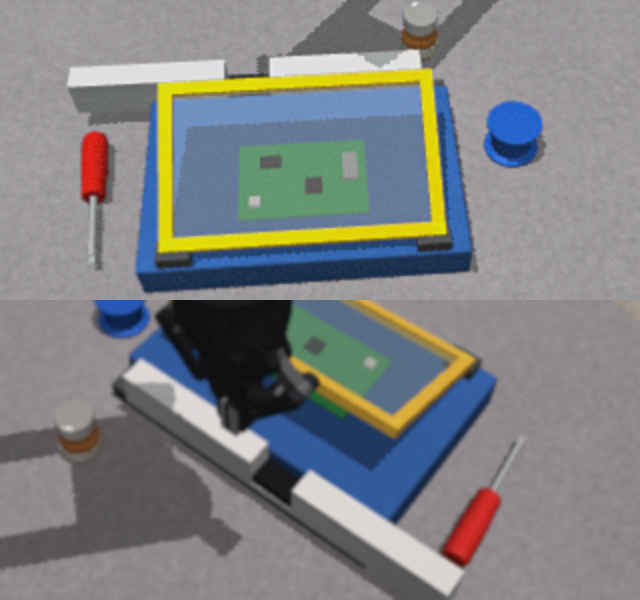

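The cover stays up, the key stays down in the notch, the other objects haven't moved, and the hand is clear.

```bash
python3 -c "from bench import *; print(hand_in())"
```

```text
the job is handed in; nothing more can be done
None
```

I found the notch by sliding a fingertip along the bar and pressed the key down to its stop; the cover popped up and stayed up, the hand is clear, and I handed the job in at about 13 s.

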